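Slide a tray of fresh candles into the cooling lane

ROBOT

A 6-joint arm with a two-finger parallel gripper is mounted at the origin on a cart in front of the work surface, level with it; the furniture and walls round the work are solid. World frame = base frame: x ahead of the robot, y to its left, z up, the work surface at z = 0. Lengths are in mm, angles in rad, forces in N, time in s.
With the tool pointing down it reaches from about 275 to 1000 mm from the base axis. Payload 8.4 kg.
Tool frame: the origin (TCP) lies midway between the tips of the shut fingers; the grasp point (between the pads) lies 19 mm behind it; z points along the fingers, y is the line along which they close (so a half turn about z gives the same grasp; the last joint's range is limited). The gripper opens to 85 mm and grips with 20 to 120 N. Pads are 22 mm wide; open, the fingers measure 114 mm over their backs; the gripper's body (76 mm by 85 mm) begins 54 mm behind the grasp point. The pads swing forward as they close: fully open they stand 13 mm farther back than shut.
Start: joints at [1.237, 0.353, 1.633, -0, 1.155, -0.002], TCP at [203.589, 590.914, 197.081] pointing down, gripper open.
Joint ranges: [-2.63, 2.63], [-0.92, 2.1], [0.06, 2.66], [-1.3, 4.44], [0, 2.69], [-3.02, 3.02]. Speed limits (rad/s): [2.22, 2.22, 2.79, 3.14, 3.14, 3.14].

INTERFACE

Orientations are given as [roll, pitch, yaw] about the fixed x, y, z axes, in that order (R = Rz(yaw) Ry(pitch) Rx(roll)).
In Python, from rig import telemetry, optics, r gives the robot as it stands.
- The arm moves only by the tool play_rows, never from a script. Its arguments are lists of equal length, an entry for each row: "dp": the shift along the tool's x, y, z in units of 40 mm (1.0 is 40 mm), a list of three; "rot": the turn, a rotation vector about the tool's x, y, z in units of 6 degrees (1.0 is 6 degrees), a list of three. In form: {"dp": [[tx, ty, tz], ...], "rot": [[ax, ay, az], ...]}. A call has 1 to 5 rows; each row is the pose to reach, as a shift and turn from the pose commanded when the call began, along the tool's axes at that moment; what a row does not reach only later rows make up. A row lasts 1/12 s, in which the tool goes at most 41.7 mm and 7.16 degrees, less where a joint would pass 70% of its speed; a pose out of reach is approached as far as the arm can. A call with a gripper value outside its range is refused whole. "fingers" is the opening, from 0 (shut) to 1 (fully open), set as the call begins (left out, the last holds). The fingers move at their own pace and stop on an object; "grip_force" is the grip in N (left out, the last holds). Time passes only in rows, so rows that repeat a pose let the fingers close. It gives the time, the measured TCP pose, the force, the opening and the grip force at its end, in the units of the state.
- telemetry.sense(): the state, without advancing time (a new reading comes with each control period).
- optics.grab_frame(name): name is "scene" or "top"; returns a dict with "color" (480x640x3 uint8, red, green, blue), "mtx" (3x3 intrinsics, pixels), "R" (3x3) and "t" (3): a world point X has camera coordinates R X + t. Camera axes: x right, y down, z forward; pixel columns grow to the right and rows downward; lengths in mm; the calibration is good to about 2 mm. A picture is of the moment at which its call begins. There is no depth.
- r.sign_off(): hands the job in; it is judged then, once.
The state is a dict: "clock": time; "qpos": joint angles; "qvel": joint speeds; "joint_efforts": joint torques, N m; "eef_pos": TCP position; "tcp_rot": TCP orientation; "contact_force": force on the tool from outside, world axes, zero at the start; "wrist_torque": the same for the moment, N m; "opening": opening from 0.0 (shut) to 1.0 (fully open); "grasp_force": force on a finger pad.
Only numpy, scipy, OpenCV 4.12 (cv2) and the standard library are available. Lean on these libraries where they do the work, as an engineer would, in place of code of your own. Each camera call takes 0.05 s, during which the arm holds its last target. There are 200 camera calls.

TASK

The wax of the two candles in the wooden tray has only just set and a knock would spoil it: slide the tray slowly from the infeed plate into the cooling lane: push it lightly with the fingers, never gripping or lifting it, down between the two guide rails without the tray or the gripper touching either rail, until the sprung catch has come up behind it. Leave the candles standing in the tray untouched, do not disturb anything else on the bench, and move clear at the end.

Things in the scene. Friction and masses are not known exactly. Their poses are not given: they have to be found in the camera images.
- lane: Cooling lane, a plywood bed fixed on the bench. Origin: underside, on the lane's centreline; bed top at z = 14 mm. Own +y points from the end stop back to the open infeed plate (roughly robot's left): the tray travels along own -y. x: across, away from the robot. Infeed plate (no rails): x -105..105, y 22..262 mm. Railed part: y -210..16, 110 mm clear between the rails, same level.
- rail_near: Aluminium guide rail on the robot's side of the lane: inner face at lane x = -55 mm, 4 mm thick with an 18 mm wide foot outside, from y = -210 to 16 mm, its top 15 mm above the bed (29 mm above the bench). Origin and axes: those of the lane.
- rail_far: The same guide rail on the other side: inner face at lane x = +55 mm. Origin and axes: those of the lane.
- lane_mouth (a point): The middle of the lane's mouth (where the rails begin), on the bed's top: lane x 0, y 16 mm. Axes as the lane's.
- lane_stop (a point): The middle of the end stop's two rubber buffers, on the bed's top: lane x 0, y -195 mm. A tray against the buffers has its centre at lane y = -108 mm. Axes as the lane's.
- catch (a joint): Sprung steel catch, 20 mm wide, mid-bed just inside the mouth. Rad: 0 = up, nose about 6 mm above the bed; about 0.2 = pressed flush by a tray above it (about 1 N). Its back slopes up from the infeed side, so a tray slides over it; its square nose faces the end stop. Once the tray's rear end has passed, it springs up and the tray cannot run back.
- catch_nose (a point): Top edge of the catch's nose; with the catch up it lies at lane x 0, y about -9 mm, 6 mm above the bed. The tray's rear face clears it when the tray's centre is beyond lane y = -96 mm, i.e. within 12 mm of the end stop.
- tray: Open wooden tray holding two tin candles: 94 wide (x) by 174 long (y) by 46 mm high, walls and floor 6 mm; about 0.7 kg with candles. Origin: middle of its underside; z up. It stands on the infeed plate, somewhat skew and off the centreline; its +y is its rear end (away from the lane), its -y end goes first. A push of a few newtons slides it; it does not coast.
- candle_front: Tin candle, 78 mm across and 54 mm tall (tin wall 44 mm), standing loose in the front (-y) half of the tray. Origin: middle of its underside.
- candle_rear: Tin candle, 78 mm across and 50 mm tall (tin wall 44 mm), standing loose in the rear (+y) half of the tray. Origin: middle of its underside.
- ladle: Bystander on the bench: black ladle with a blue handle, lying flat, about 320 x 84 x 50 mm. Origin: middle of its underside.
- empty_tin: Bystander on the bench: empty smooth tin, 68 mm across, 62 mm tall. Origin: middle of its underside.
- ribbed_tin: Bystander on the bench: empty ribbed tin, 68 mm across, 76 mm tall. Origin: middle of its underside.
- matchbox: Bystander on the bench: red matchbox, 36 x 53 x 15 mm. Origin: middle of its underside.
- wax_block: Bystander on the bench: cream block of wax, 44 x 62 x 28 mm. Origin: middle of its underside.
- tape: Bystander on the bench: roll of masking tape lying flat, 98 mm across, 25 mm tall. Origin: middle of its underside.
- card_roll: Bystander on the bench: brown roll of corrugated card, 62 mm across, 45 mm tall. Origin: middle of its underside.
Mind the look-alikes: they are no part of the job. Leave any yellow look-alike of the candle_front alone.

How it is judged (in metres and radians):
On the way:
1. the tray, between the rails, passes over the catch and presses it down (value of joint catch above 0.12 rad and y of tray in the frame of lane below 0.08 m and x of tray in the frame of lane between -0.012 and 0.012 m), for 0.1 s.
At the end, for the whole second after the job is handed in: The tray rests on the bed between the rails, its centre at lane y -94.5 to -111 mm and within 9 mm of the centreline, within 0.1 rad of straight, at rest; the catch is up again (under 0.05 rad) behind its rear end; both candles stand upright on the tray's floor (y of tray in the frame of lane between -0.111 and -0.0945 m and x of tray in the frame of lane between -0.009 and 0.009 m and z of tray in the frame of lane below 0.017 m and angle between the y axis of tray and the y axis of lane, either way round below 0.1 rad and value of joint catch below 0.05 rad and linear speed of tray below 0.01 m/s and z of each of candle_front, candle_rear in the frame of tray below 0.011 m and angle between each of candle_front, candle_rear's own z axis and vertical below 0.1 rad); the robot touches nothing.
It fails at once if something touches a guide rail (over 0.3 N) (contact force between any of rail_near, rail_far and anything else above 0.3 N).
It fails at once if the tray is lifted more than 8 mm off the bed, tipped, pushed off it, or gripped or pressed by the fingers with over 35 N (contact force between the fingers and tray above 35 N or z of tray in the frame of lane above 0.022 m or z of tray in the frame of lane below 0.008 m or angle between tray's own z axis and vertical above 0.12 rad).
It fails at once if the tray is shoved faster than 0.3 m/s (linear speed of tray above 0.3 m/s).
It fails at once if a candle is lifted or tipped in the tray, or touched by the robot (over 1 N) (z of any of candle_front, candle_rear in the frame of tray above 0.018 m or angle between any of candle_front, candle_rear's own z axis and vertical above 0.25 rad or contact force between any of the arm, the fingers and candle_front above 1 N or contact force between any of the arm, the fingers and candle_rear above 1 N).
It fails at once if a bystander is moved more than 20 mm (distance of any of ladle, empty_tin, ribbed_tin, matchbox, wax_block, tape, card_roll from where it was at the start of the episode above 0.02 m).
It also fails if it takes over 67 s, if anything falls off the work surface, if the arm or the gripper's body presses on something with over 40 N, if the wrist force passes 120 N, or if a joint passes its speed limit or range.

## Working session

There is one attempt and no reset: what is moved stays moved. The work goes in short steps, Python scripts to look and compute and a tool call to move; the robot and the scene stay as the last step left them, time stands still between calls to the robot, and variables do not carry over. Pictures are saved under pics/ and viewed, at most 10 in all, crops included, and the job is handed in when it is done.

Besides the shell and the picture viewer there is one more tool, called after "Call:" as name(argument=value, ...) on one line, values as JSON. play_rows: Moves the arm, as the interface text tells. Its arguments: {"type":"object","properties":{"dp":{"type":"array"},"rot":{"type":"array"},"fingers":{"type":"number"},"grip_force":{"type":"number"}},"required":["dp","rot"]}

```bash
mkdir -p pics; python3 - <<'E'
from rig import telemetry, optics, r
import cv2,pickle
for n in("scene","top"):
    f=optics.grab_frame(n); pickle.dump(f,open(n+".pkl","wb"))
    cv2.imwrite(f"pics/{n}0.png",f["color"][:,:,::-1]); print(n,f["mtx"],f["R"],f["t"])
print(telemetry.sense())
E
```

```text
scene [[496.27010336   0.         330.45313954]
 [  0.         496.27010336 241.32024539]
 [  0.           0.           1.        ]] [[ 0.51974818 -0.85431738 -0.00191035]
 [-0.57897197 -0.35058794 -0.73612468]
 [ 0.62821436  0.38370551 -0.67684326]] [-329.26403054  341.4831722   868.78856349]
top [[453.65981735   0.         326.24823721]
 [  0.         453.65981735 235.14750068]
 [  0.           0.           1.        ]] [[ 0.00108929 -0.99999867  0.00121531]
 [-0.99644707 -0.00118777 -0.08421297]
 [ 0.0842143  -0.00111926 -0.99644704]] [ -47.44855129  560.31597794 1276.53932555]
{'clock': 0.1, 'qpos': array([ 1.23660389e+00,  3.53576453e-01,  1.63407717e+00,  2.81872876e-05,
        1.15521121e+00, -2.36964463e-03]), 'qvel': array([ 0.00160585, -0.00205352, -0.0016071 , -0.00079516, -0.00107819,
        0.00167568]), 'joint_efforts': array([-3.09421175e-04, -6.06357837e+01, -3.42823720e+01, -7.35964045e-05,
        4.05075814e-03,  2.66994772e-05]), 'eef_pos': array([203.41811732, 590.45749925, 196.43086358]), 'tcp_rot': array([-3.14032054e+00, -2.87880293e-05,  2.80975845e+00]), 'contact_force': array([ 0.0728717 , -0.93088273,  0.08885357]), 'wrist_torque': array([-0.02362649, -0.04431876,  0.02257398]), 'grasp_force': 0.0, 'opening': 1.0034477899542045}
```

View pics/top0.png

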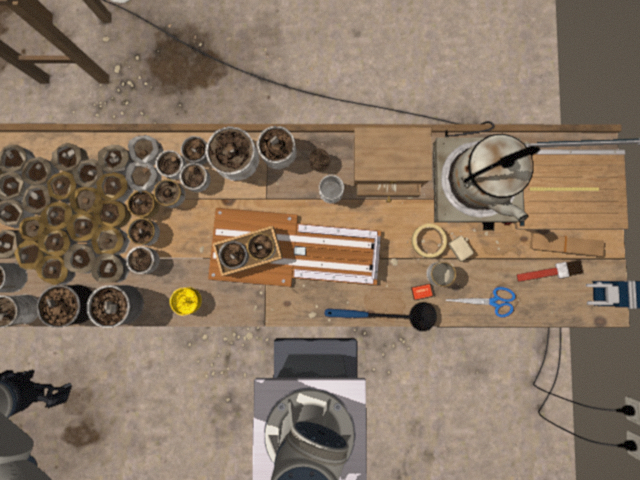

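View pics/scene0.png

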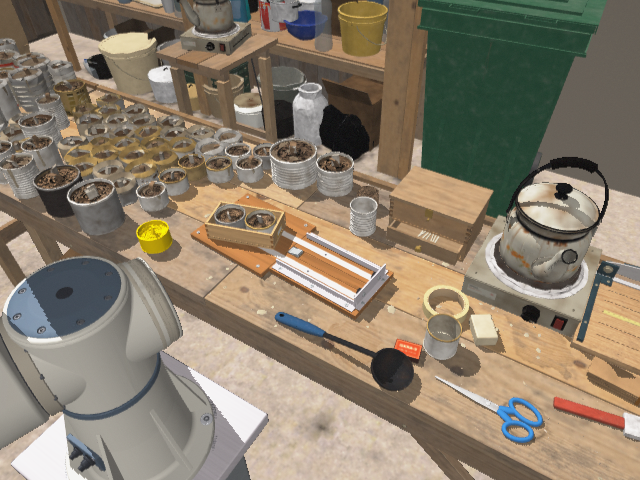

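Top view: the tray with two dark candles is at about (248,251), the infeed plate spans 212–297, and the rails run 297–382. The yellow look-alike is at (184,301), away from the tray. I'll enlarge the lane.

```bash
python3 - <<'E'
import cv2,pickle
f=pickle.load(open("top.pkl","rb"))["color"][200:295,200:392,::-1]
cv2.imwrite("pics/c1.png",cv2.resize(f,(768,380),interpolation=cv2.INTER_CUBIC))
f=pickle.load(open("scene.pkl","rb"))["color"][190:325,185:400,::-1]
cv2.imwrite("pics/c2.png",cv2.resize(f,(774,486),interpolation=cv2.INTER_CUBIC))
E
```

```text
(no output)
```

View pics/c1.png

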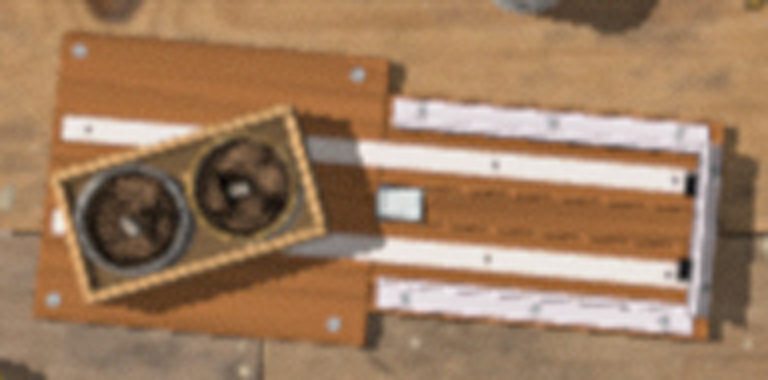

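View pics/c2.png

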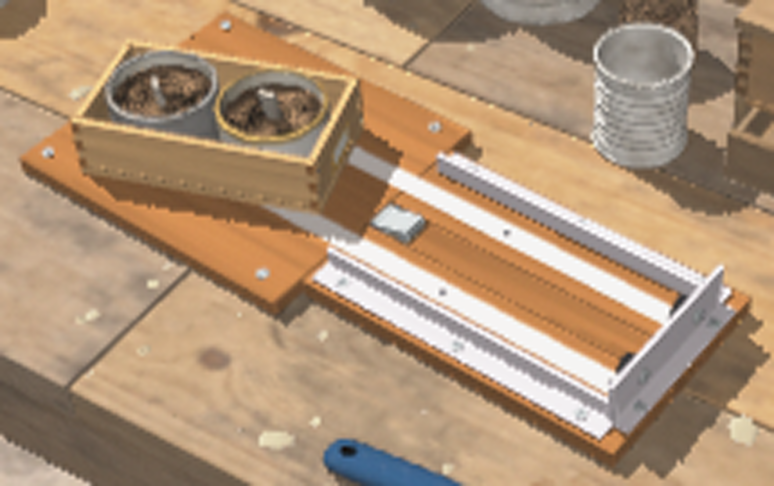

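The crops show the plate corners at c1 (66,33), (390,62), (36,316) and (363,345). The tray rim corners are at (55,180), (90,300), (326,236) and (290,106), and the catch is at (400,204). The candles are the grey and gold-rimmed tins in the tray. Next I fit the poses using both cameras.

```bash
cat > h.py <<'E'
import numpy as np,pickle
from scipy.optimize import least_squares
def proj(f,X):
    c=X@f["R"].T+f["t"]; p=c@f["mtx"].T; return p[:,:2]/p[:,2:]
def tf(p,L):
    L=np.array(L,float); c,s=np.cos(p[2]),np.sin(p[2])
    return np.c_[p[0]+c*L[:,0]-s*L[:,1],p[1]+s*L[:,0]+c*L[:,1],L[:,2]]
def fit(sets,x0):
    fun=lambda p:np.concatenate([(proj(f,tf(p,L))-P).ravel() for f,L,P in sets])
    s=least_squares(fun,x0,loss="soft_l1"); return s.x,fun(s.x)
E
python3 - <<'E'
from h import *
T=pickle.load(open("top.pkl","rb"));S=pickle.load(open("scene.pkl","rb"))
t=lambda a:(np.array(a)+.5)/4+[199.5,199.5]; s=lambda a:(np.array(a)+.5)/3.6+[184.5,189.5]
LT=[(105,262,14),(105,22,14),(-105,262,14),(-105,22,14),(0,-9,20),(73,16,16),(-73,16,16),(73,-210,16),(-73,-210,16)]
PT=t([(66,33),(390,62),(36,316),(363,345),(424,204),(393,98),(374,307),(711,127),(692,332)])
LS=[(-105,262,14),(-105,22,14),(105,262,14),(105,22,14),(-57,16,29),(57,16,29)]
PS=s([(22,158),(278,304),(228,13),(470,132),(330,241),(441,154)])
R=[(47,87,60),(-47,87,60),(-47,-87,60),(47,-87,60)]
RT=t([(55,180),(90,300),(326,236),(290,106)]); RS=s([(128,43),(75,123),(313,165),(360,80)])
for nm,sets in (("lane",[(T,LT,PT),(S,LS,PS)]),("tray",[(T,R,RT),(S,R,RS)])):
    for k in ([0],[1],[0,1]):
        x,e=fit([sets[i] for i in k],[520,-100,0] if nm=="lane" else [520,150,.2]); print(nm,k,x.round(3))
    print(e.reshape(-1,2).round(1).tolist())
    if nm=="lane": l=x
c,s_=np.cos(l[2]),np.sin(l[2]); d=x-l; print("tray in lane",c*d[0]+s_*d[1],-s_*d[0]+c*d[1],d[2])
E
```

```text
lane [0] [ 5.16271e+02  2.30500e+01 -8.60000e-02]
lane [1] [ 5.20227e+02 -9.39100e+01 -2.00000e-03]
lane [0, 1] [ 5.16045e+02  2.16020e+01 -8.40000e-02]
[[-0.3, -0.9], [1.0, -1.1], [-0.6, 0.8], [1.1, 0.8], [-0.1, 0.3], [1.3, 0.9], [1.4, -0.7], [-0.2, 0.4], [0.7, -0.2], [-1.2, -1.0], [-0.8, -0.7], [-0.6, -1.6], [1.4, -1.2], [-0.0, 1.3], [-0.6, -0.8]]
tray [0] [5.12496e+02 1.72592e+02 2.92000e-01]
tray [1] [5.10731e+02 1.69612e+02 2.89000e-01]
tray [0, 1] [5.12006e+02 1.71241e+02 2.91000e-01]
[[-0.4, -0.6], [-0.1, 2.0], [1.4, -0.0], [1.0, 0.2], [-0.3, -1.3], [-1.6, -0.4], [0.4, 0.1], [0.1, -0.8]]
tray in lane -16.62598619786357 148.76693035149665 0.3748839737187243
```

Call:
play_rows(dp=[[-0.6,-0.6,0],[-1.3,-1.2,0],[-2.0,-1.9,0],[-2.7,-2.5,0],[-3.3,-3.1,0]], rot=[[0,0,1],[0,0,2],[0,0,3],[0,0,4],[0,0,5]], fingers=0)

```text
clock: 0.52
eef_pos: [288.5, 428.7, 196.7]
tcp_rot: [-3.141, 0.0, 2.281]
contact_force: [1.1, 0.2, -0.2]
opening: 0.3
grasp_force: 0.0
```

Call:
play_rows(dp=[[0,0,0],[0,0,0],[0,0,0],[0,0,0],[0,0,0]], rot=[[0,0,1.1],[0,0,2.2],[0,0,3.3],[0,0,4.4],[0,0,5.5]])

```text
clock: 0.93
eef_pos: [288.0, 430.3, 196.8]
tcp_rot: [-3.141, 0.0, 1.704]
contact_force: [0.7, 0.1, -0.1]
opening: -0.003
grasp_force: 0.0
```

Call:
play_rows(dp=[[0,0,0],[0,0,0],[0,0,0],[0,0,0]], rot=[[0,0,1.1],[0,0,2.15],[0,0,2.15],[0,0,2.15]])

```text
clock: 1.27
eef_pos: [287.9, 430.5, 196.9]
tcp_rot: [-3.141, 0.0, 1.489]
contact_force: [-0.1, -0.1, 0.8]
opening: 0.004
grasp_force: 0.0
```

Call:
play_rows(dp=[[-0.8,0.5,0],[-1.7,1.0,0],[-2.5,1.6,0],[-3.3,2.1,0],[-4.1,2.6,0]], rot=[[0,0,0],[0,0,0],[0,0,0],[0,0,0],[0,0,0]])

```text
clock: 1.68
eef_pos: [378.0, 256.8, 197.1]
tcp_rot: [3.141, -0.0, 1.49]
contact_force: [1.0, 0.1, -0.3]
opening: -0.006
grasp_force: 0.0
```

Call:
play_rows(dp=[[-0.7,0.45,0.5],[-0.7,0.45,1.4],[-0.7,0.45,2.3],[-0.7,0.45,3.2],[-0.7,0.45,3.95]], rot=[[0,0,0],[0,0,0],[0,0,0],[0,0,0],[0,0,0]])

```text
clock: 2.1
eef_pos: [392.7, 228.2, 37.2]
tcp_rot: [-3.141, 0.0, 1.488]
contact_force: [-0.4, 1.0, 0.6]
opening: 0.001
grasp_force: 0.0
```

Call:
play_rows(dp=[[0,0,0],[0,0,0]], rot=[[0,0,0],[0,0,0]])

```text
clock: 2.27
eef_pos: [392.0, 228.3, 38.3]
tcp_rot: [-3.139, 0.002, 1.488]
contact_force: [0.7, 0.4, 0.2]
opening: -0.0
grasp_force: 0.0
```

```bash
cat >> h.py <<'E'
lane=[516.045,21.602,-0.0845]
def tolane(w):
    c,s=np.cos(lane[2]),np.sin(lane[2]); d=np.array(w[:2])-lane[:2]
    return np.array([c*d[0]+s*d[1],-s*d[0]+c*d[1]])
def snap(name,tag):
    import cv2
    from rig import optics
    f=optics.grab_frame(name); pickle.dump(f,open(name+tag+".pkl","wb"))
    y,x,h,w,k=(200,200,95,192,4) if name=="top" else (170,165,155,240,3.3)
    im=cv2.resize(f["color"][y:y+h,x:x+w,::-1],None,fx=k,fy=k,interpolation=cv2.INTER_CUBIC)
    cv2.imwrite(f"pics/{name}{tag}.png",im); return f
E
python3 - <<'E'
from h import *
from rig import telemetry
s=telemetry.sense(); print(s['eef_pos'],s['tcp_rot'],tolane(s['eef_pos'])); snap("top","1"); snap("scene","1")
E
```

```text
[392.03055415 228.30687306  38.34169768] [-3.13850466e+00  2.14870055e-03  1.48754191e+00] [-141.01774542  195.50059541]
```

View pics/scene1.png

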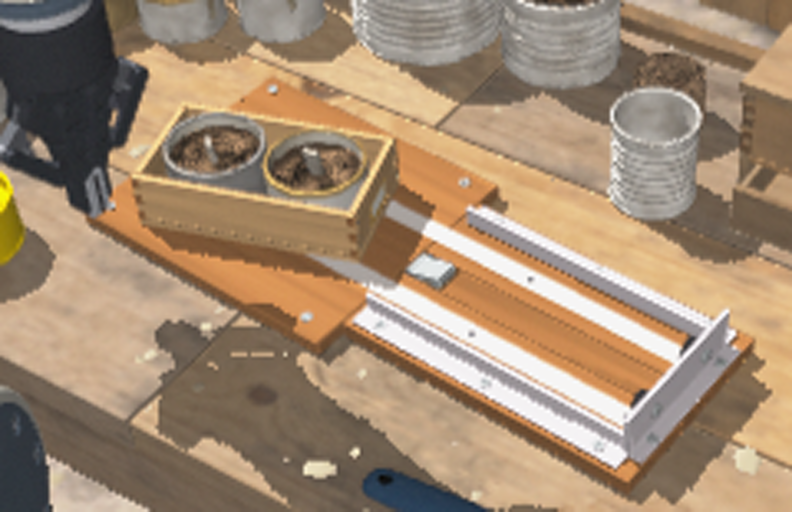

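The scene shows the gripper shut at crop (95,210), just outside the tray's near rear corner. Its knuckles flare along the closing line, so for the side push I turn the gripper 90° to keep the flare clear of the candles.

Call:
play_rows(dp=[[0,0,0],[0,0,0],[0,0,0],[0,0,0],[0,0,0]], rot=[[0,0,-1.1],[0,0,-2.2],[0,0,-3.3],[0,0,-4.4],[0,0,-5.5]])

```text
clock: 2.78
eef_pos: [394.7, 230.0, 41.6]
tcp_rot: [3.137, -0.0, 2.068]
contact_force: [-0.5, -0.6, 0.2]
opening: -0.001
grasp_force: 0.0
```

Call:
play_rows(dp=[[0,0,0],[0,0,0],[0,0,0],[0,0,0],[0,0,0]], rot=[[0,0,-1.1],[0,0,-2.2],[0,0,-3.3],[0,0,-4.4],[0,0,-5.5]])

```text
clock: 3.2
eef_pos: [394.7, 230.0, 41.6]
tcp_rot: [3.138, 0.002, 2.644]
contact_force: [-0.5, 0.7, -0.5]
opening: -0.0
grasp_force: 0.0
```

Call:
play_rows(dp=[[0,0,0],[0,0,0],[0,0,0],[0,0,0],[0,0,0]], rot=[[0,0,-1.1],[0,0,-2.2],[0,0,-3.3],[0,0,-4.4],[0,0,-5]])

```text
clock: 3.62
eef_pos: [394.7, 230.0, 41.6]
tcp_rot: [3.14, 0.004, -3.115]
contact_force: [-0.2, -0.1, -0.5]
opening: -0.002
grasp_force: 0.0
```

Call:
play_rows(dp=[[-0.2,0,0],[-0.4,0,0],[-0.6,0,0],[-0.75,0,0],[-0.9,0,0]], rot=[[0,0,0],[0,0,0],[0,0,0],[0,0,0],[0,0,0]])

```text
clock: 4.03
eef_pos: [430.4, 229.8, 39.5]
tcp_rot: [3.141, 0.001, -3.124]
contact_force: [0.2, -0.4, -0.4]
opening: -0.0
grasp_force: 0.0
```

Call:
play_rows(dp=[[-0.1,0,0],[-0.2,0,0],[-0.3,0,0],[-0.4,0,0],[-0.5,0,0]], rot=[[0,0,0],[0,0,0],[0,0,0],[0,0,0],[0,0,0]])

```text
clock: 4.45
eef_pos: [449.3, 230.0, 39.0]
tcp_rot: [-3.141, -0.0, -3.123]
contact_force: [-0.3, -0.0, -0.4]
opening: -0.001
grasp_force: 0.0
```

Call:
play_rows(dp=[[-0.1,0,0],[-0.2,0,0],[-0.3,0,0],[-0.4,0,0],[-0.4,0,0]], rot=[[0,0,0],[0,0,0],[0,0,0],[0,0,0],[0,0,0]])

```text
clock: 4.87
eef_pos: [466.1, 230.5, 39.2]
tcp_rot: [3.141, 0.001, -3.123]
contact_force: [-1.0, 0.0, 0.4]
opening: 0.0
grasp_force: 0.0
```

```bash
python3 - <<'E'
from h import *
from rig import telemetry
import cv2
s=telemetry.sense(); print(s['eef_pos'],s['contact_force'],tolane(s['eef_pos'])); snap("top","2"); snap("scene","2")
a=cv2.imread("pics/top2.png");b=cv2.imread("pics/scene2.png")[:,:,:]
b=cv2.resize(b,None,fx=.4,fy=.4)
b=cv2.imread("pics/scene2.png")[20:240,60:560]
o=np.zeros((600,768,3),np.uint8);o[:380]=a;o[380:600,:500]=b;cv2.imwrite("pics/m2.png",o)
E
```

```text
[466.07283719 230.46107497  39.19263584] [-0.99289559  0.00295645  0.35024373] [-67.42145884 203.89624111]
```

View pics/m2.png

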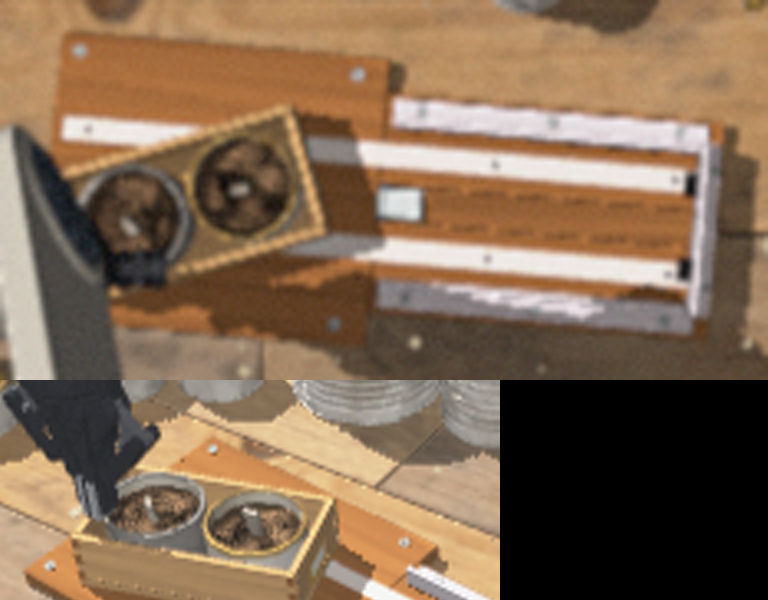

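The tray seems hardly to have moved. I'll refine its pose numerically, using a rim model scored on rectified images, and check where the TCP projects.

```bash
cat >> h.py <<'E'
import cv2
from scipy.optimize import minimize
def sample(f,X):
    p=proj(f,X).astype(np.float32); g=f["color"].astype(np.float32)
    return cv2.remap(g,p[:,:1],p[:,1:],cv2.INTER_LINEAR)[:,0]
def band(hx,hy,o,n=60,lo=-1,hi=1):
    a=np.linspace(lo,hi,n)[:,None]*0+np.linspace(-1,1,n)[:,None]; a=a[:,0]; z=np.full(n,60.)
    return np.concatenate([np.c_[a*hx,0*a+hy+o,z],np.c_[a*hx,0*a-hy-o,z],np.c_[0*a+hx+o,a*hy,z],np.c_[0*a-hx-o,a*hy,z]])
B=[band(47,87,o) for o in (-4.5,-3,-1.5,3,5,7)]
def trayfit(fs,x0,keep=lambda L:np.ones(len(L),bool)):
    def cost(p):
        s=0
        for f in fs:
            q=lambda L:np.median(sample(f,tf(p,L[keep(L)]))[:,1:].sum(1)) if 0 else np.mean(np.clip(sample(f,tf(p,L[keep(L)]))[:,1:].sum(1),0,320))
            s-=np.mean([q(b) for b in B[:3]])-np.mean([q(b) for b in B[3:]])
        return s
    best=min((minimize(cost,np.array(x0)+[a,b,t],method="Nelder-Mead",options=dict(initial_simplex=np.array(x0)+[a,b,t]+np.array([[0,0,0],[5,0,0],[0,5,0],[0,0,.05]]))) for a in(-6,0,6) for b in(-6,0,6) for t in(-.06,0,.06)),key=lambda r:r.fun)
    return best.x,best.fun
E
python3 - <<'E'
from h import *
L=lambda n:pickle.load(open(n+".pkl","rb"))
x0=[512,171,.291]
for fs in (["top"],["scene"],["top","scene"],["top1"],["scene1"]): print(fs,*trayfit([L(n) for n in fs],x0))
k=lambda b:b[:,1]<20
for fs in (["top"],["top2"],["scene2"]): print("front",fs,*trayfit([L(n) for n in fs],x0,k))
p=proj(L("scene2"),np.array([[466.1,230.5,39.2],[466.1,230.5,60],[466.1,230.5,90]])); print((p-[165,170])*3.3-[60,20]+[0,380])
# lane across-profile at several lane y, top camera, z=29 and z=14
f=L("top")
for y in (-30,-80,-130,-180):
    for z,rg in((29,(-85,-40)),(29,(40,85))):
        xs=np.arange(rg[0],rg[1]+1,1.); v=sample(f,tf([516.045,21.6,-.0845],np.c_[xs,0*xs+y,0*xs+z]))[:,2]
        g=np.abs(np.gradient(v)); m=v>np.mean([v.min(),v.max()]); print(y,rg,"bright",xs[m].min(),xs[m].max())
xs=np.arange(-50,50.); 
for y in (0,-4,-60,-120):
    v=sample(f,tf([516.045,21.6,-.0845],np.c_[xs,0*xs+y,0*xs+15]))[:,2]; print(y,v[::3].astype(int))
E
```

```text
['top'] [5.14734734e+02 1.75367896e+02 2.96442712e-01] -82.68853759765625
['scene'] [5.11748708e+02 1.72392251e+02 2.88313683e-01] -80.64137268066406
['top', 'scene'] [5.13240263e+02 1.74081401e+02 2.89717061e-01] -139.93788146972656
['top1'] [5.14661395e+02 1.75557759e+02 2.92095445e-01] -81.10116577148438
['scene1'] [5.11704435e+02 1.72345190e+02 2.89999338e-01] -76.25692749023438
front ['top'] [5.15272368e+02 1.75249928e+02 2.85143953e-01] -92.47933959960938
front ['top2'] [5.15410830e+02 1.75281789e+02 2.84578696e-01] -92.46495056152344
front ['scene2'] [5.11742008e+02 1.72400823e+02 2.88621127e-01] -107.6632080078125
[[105.85038058 544.43655479]
 [101.37151706 523.11068279]
 [ 94.72482968 491.46283202]]
-30 (-85, -40) bright -74.0 -40.0
-30 (40, 85) bright 40.0 74.0
-80 (-85, -40) bright -75.0 -40.0
-80 (40, 85) bright 40.0 75.0
-130 (-85, -40) bright -75.0 -40.0
-130 (40, 85) bright 40.0 74.0
-180 (-85, -40) bright -75.0 -40.0
-180 (40, 85) bright 40.0 75.0
0 [ 53  53 102 192 227 225 226 217 165  97  61  55  72 141 203 222 221 220
 222 223 181 101  58  56  69 133 201 225 226 228 219 151  75  48]
-4 [ 60  55 106 192 225 226 227 217 162  93  58  53  68 123 188 209 205 198
 195 194 160  97  62  54  74 138 203 224 226 228 219 152  75  46]
-60 [ 58  53 107 181 207 192 197 205 169 105  63  56  63  60  57  55  56  51
  53  51  51  50  55  60  62 125 191 200 193 207 200 142  76  51]
-120 [ 63  62 115 185 220 226 224 218 170  96  57  55  54  54  58  58  59  57
  53  53  49  48  54  58  77 139 208 226 225 225 199 137  76  50]
```

```bash
python3 - <<'E'
from h import *
import cv2
L=lambda n:pickle.load(open(n+".pkl","rb"))
p=proj(L("scene1"),np.array([[392,228.3,38.3],[392,228.3,60]])); print("scene1",(p-[165,170])*3.3)
f=L("scene2");p=proj(f,np.array([[466.1,230.5,39.2]]))[0].astype(int);print(p)
a=cv2.resize(f["color"][185:260,170:250,::-1],None,fx=6,fy=6,interpolation=cv2.INTER_CUBIC)
def dr(pt,c):
    q=((proj(f,np.array([pt]))[0]-[170,185]+.5)*6).astype(int); cv2.circle(a,tuple(int(v) for v in q),3,c,-1)
for z in (39,60,80): dr([466.1,230.5,z],(0,0,255))
for l in tf([512.5,173,.29],[(-47,87,60),(-47,87,14),(47,87,60),(-47,-87,60)]): dr(l,(0,255,0))
g=L("top2");b=cv2.resize(g["color"][225:285,205:255,::-1],None,fx=6,fy=6,interpolation=cv2.INTER_CUBIC)
o=np.zeros((450,800,3),np.uint8);o[:,:480]=a;o[:360,490:790]=b;cv2.imwrite("pics/z2.png",o)
E
```

```text
scene1 [[ 99.75386696 244.11550186]
 [ 94.05520518 221.7137521 ]]
[215 225]
```

View pics/z2.png

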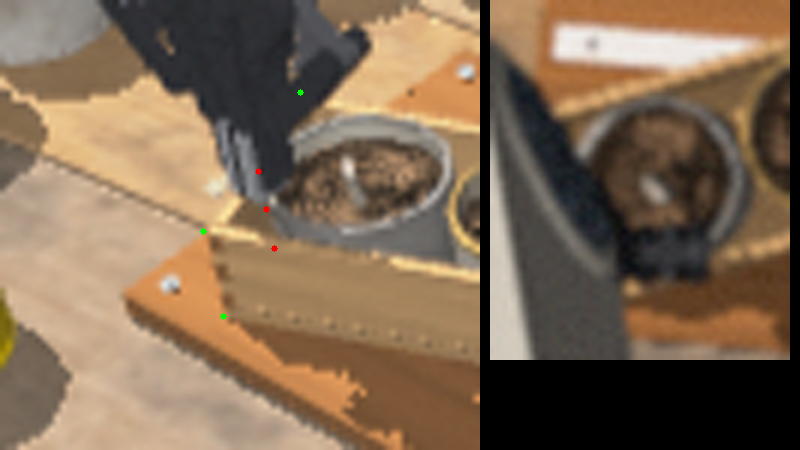

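The picture shows the finger tip at about z 68, roughly 30 mm higher than the reported TCP (red dots at z 39, 60 and 80). So it passed over the rim without touching anything. I'll back out upward, go lower outside the plate and check the height there.

Call:
play_rows(dp=[[0,0,-0.4],[0,0,-0.8],[0.5,0,-0.8],[1.2,0,-0.8],[2,0,-0.8]], rot=[[0,0,0],[0,0,0],[0,0,0],[0,0,0],[0,0,0]])

```text
clock: 5.38
eef_pos: [385.1, 228.9, 71.4]
tcp_rot: [3.141, 0.001, -3.123]
contact_force: [-0.5, 0.3, 1.3]
opening: -0.004
grasp_force: 0.0
```

Call:
play_rows(dp=[[0,0,0.4],[0,0,0.8],[0,0,1.1],[0,0,1.3],[0,0,1.3]], rot=[[0,0,0],[0,0,0],[0,0,0],[0,0,0],[0,0,0]])

```text
clock: 5.8
eef_pos: [384.0, 228.2, 17.9]
tcp_rot: [-3.14, -0.002, -3.122]
contact_force: [0.7, -0.3, 0.3]
opening: 0.001
grasp_force: 0.0
```

```bash
python3 - <<'E'
from h import *
from rig import telemetry
s=telemetry.sense(); w=s['eef_pos']; print(w,s['contact_force'],tolane(w)); f=snap("scene","3");snap("top","3")
# profile along the tool axis, z from -10 to 110
z=np.arange(-5,110,5.)
for dx in (0,):
    v=sample(f,np.c_[0*z+w[0]+dx,0*z+w[1],z]); print([(int(a),*map(int,b)) for a,b in zip(z,v)])
a=cv2.resize(f["color"][180:270,150:260,::-1],None,fx=6,fy=6,interpolation=cv2.INTER_CUBIC)
for z in (w[2],30,50,70):
    q=((proj(f,np.array([[w[0],w[1],z]]))[0]-[150,180]+.5)*6).astype(int); cv2.circle(a,tuple(int(v) for v in q),2,(0,0,255),-1)
cv2.imwrite("pics/z3.png",a)
E
```

```text
[383.98811252 228.22920229  17.86281443] [ 0.69441238 -0.27881528  0.27946932] [-149.02493623  194.7444239 ]
[(-5, 207, 176, 147), (0, 204, 174, 146), (5, 201, 172, 144), (10, 199, 172, 146), (15, 191, 165, 142), (20, 181, 157, 135), (25, 180, 157, 134), (30, 185, 162, 139), (35, 183, 160, 137), (40, 183, 160, 139), (45, 121, 118, 116), (50, 65, 66, 70), (55, 71, 73, 76), (60, 74, 76, 79), (65, 69, 70, 73), (70, 73, 75, 78), (75, 65, 66, 70), (80, 47, 48, 51), (85, 45, 45, 49), (90, 43, 44, 48), (95, 41, 41, 46), (100, 40, 40, 44), (105, 37, 39, 42)]
```

View pics/z3.png

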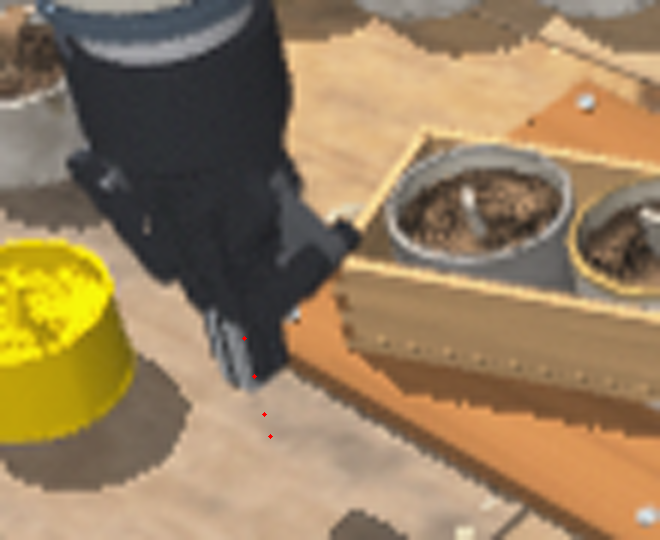

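The tip is confirmed at about z 45 with the reading at 18, an offset of 27–28 mm. I lower it a little more and push the near rear side gently.

Call:
play_rows(dp=[[-0.3,0,0.15],[-0.6,0,0.15],[-0.9,0,0.15],[-1.1,0,0.15],[-1.2,0,0.15]], rot=[[0,0,0],[0,0,0],[0,0,0],[0,0,0],[0,0,0]])

```text
clock: 6.32
eef_pos: [435.5, 230.0, 13.4]
tcp_rot: [3.141, 0.002, -3.124]
contact_force: [-3.2, 0.7, 1.4]
opening: -0.001
grasp_force: 2.1
```

Call:
play_rows(dp=[[-0.1,0,0],[-0.2,0,0],[-0.3,0,0],[-0.4,0,0],[-0.5,0,0]], rot=[[0,0,0],[0,0,0],[0,0,0],[0,0,0],[0,0,0]])

```text
clock: 6.73
eef_pos: [453.1, 230.1, 13.0]
tcp_rot: [-3.141, -0.0, -3.122]
contact_force: [-2.2, 0.9, 0.1]
opening: 0.002
grasp_force: 1.4
```

```bash
cat >> h.py <<'E'
def where(tag,x0,front=True,cams=("top","scene")):
    from rig import telemetry
    s=telemetry.sense(); w=s['eef_pos']; print("tcp",w.round(1),"lane",tolane(w).round(1),"F",s['contact_force'].round(1),s['clock'])
    k=(lambda b:b[:,1]<(20 if front is True else front)) if front else (lambda b:np.ones(len(b),bool))
    for n in cams:
        f=snap(n,tag); x,c=trayfit([f],x0,k); print(n,x.round(3),round(c,1),"lane",tolane(x).round(1),round(x[2]-lane[2],3))
E
python3 -c "
from h import *
where('4',[514,174,.2])"
```

```text
tcp [453.1 230.1  13. ] lane [-80.3 202.4] F [-2.2  0.9  0.1] 6.7333
top [5.24518e+02 1.71812e+02 1.80000e-01] -101.4 lane [ -4.2 150.4] 0.265
scene [5.22181e+02 1.68663e+02 1.72000e-01] -106.5 lane [ -6.3 147.1] 0.257
```

Call:
play_rows(dp=[[-0.1,0,0],[-0.2,0,0],[-0.3,0,0],[-0.4,0,0],[-0.5,0,0]], rot=[[0,0,0],[0,0,0],[0,0,0],[0,0,0],[0,0,0]])

```text
clock: 7.25
eef_pos: [473.6, 230.5, 13.1]
tcp_rot: [3.141, 0.0, -3.123]
contact_force: [-2.3, 2.6, 0.2]
opening: 0.003
grasp_force: 1.5
```

Call:
play_rows(dp=[[-0.05,0,0],[-0.05,0,0]], rot=[[0,0,0],[0,0,0]])

```text
clock: 7.42
eef_pos: [476.0, 230.6, 13.2]
tcp_rot: [3.141, 0.001, -3.123]
contact_force: [0.2, -0.3, 0.2]
opening: -0.001
grasp_force: 0.0
```

```bash
python3 -c "
from h import *
where('5',[530,172,.03])"
```

```text
tcp [476.  230.6  13.2] lane [-57.5 204.8] F [ 0.2 -0.3  0.2] 7.4167
top [5.37555e+02 1.65121e+02 4.10000e-02] -83.6 lane [  9.3 144.8] 0.125
scene [5.34401e+02 1.62277e+02 4.20000e-02] -95.1 lane [  6.4 141.7] 0.126
```

Call:
play_rows(dp=[[0.3,0,0],[0.5,0,-0.3],[0.5,0,-1.2],[0.5,0,-2.1],[0.5,0,-2.6]], rot=[[0,0,0],[0,0,0],[0,0,0],[0,0,0],[0,0,0]])

```text
clock: 7.93
eef_pos: [455.2, 230.5, 120.1]
tcp_rot: [3.141, 0.003, -3.122]
contact_force: [0.4, 0.8, 0.1]
opening: 0.0
grasp_force: 0.0
```

Call:
play_rows(dp=[[-0.7,-0.5,0],[-1.5,-1.1,0],[-2.3,-1.7,0],[-3.1,-2.3,0],[-3.9,-2.9,0]], rot=[[0,0,0],[0,0,0],[0,0,0],[0,0,0],[0,0,0]])

```text
clock: 8.35
eef_pos: [613.8, 116.0, 117.2]
tcp_rot: [-3.141, 0.0, -3.122]
contact_force: [1.2, 1.0, -0.4]
opening: -0.001
grasp_force: 0.0
```

Call:
play_rows(dp=[[-0.6,-0.6,0],[-0.6,-0.6,0]], rot=[[0,0,0],[0,0,0]])

```text
clock: 8.52
eef_pos: [641.6, 89.7, 117.2]
tcp_rot: [-3.14, 0.003, -3.125]
contact_force: [-0.5, 0.2, 0.5]
opening: 0.001
grasp_force: 0.0
```

```bash
python3 -c "
from h import *
where('6',[536,164,.04],front=False)"
```

```text
tcp [641.6  89.7 117.2] lane [119.3  78.4] F [-0.5  0.2  0.5] 8.5167
top [5.32262e+02 1.89842e+02 1.50000e-01] -53.7 lane [  2. 169.] 0.235
scene [5.34713e+02 1.62157e+02 3.70000e-02] -68.5 lane [  6.7 141.6] 0.121
```

Call:
play_rows(dp=[[0,-0.15,0.8],[0,-0.15,1.6],[0,-0.15,2.3],[0,-0.15,2.6],[0,-0.15,2.6]], rot=[[0,0,0],[0,0,0],[0,0,0],[0,0,0],[0,0,0]])

```text
clock: 9.03
eef_pos: [634.2, 88.2, 10.2]
tcp_rot: [-3.141, -0.006, -3.121]
contact_force: [-0.7, -0.5, 1.2]
opening: -0.002
grasp_force: 0.0
```

Call:
play_rows(dp=[[0.3,0,0],[0.6,0,0],[0.8,0,0],[0.9,0,0],[1,0,0]], rot=[[0,0,0],[0,0,0],[0,0,0],[0,0,0],[0,0,0]])

```text
clock: 9.45
eef_pos: [598.2, 87.3, 14.4]
tcp_rot: [3.141, 0.002, -3.122]
contact_force: [1.1, -0.8, 0.3]
opening: -0.0
grasp_force: 0.0
```

Call:
play_rows(dp=[[0.1,0,0],[0.2,0,0],[0.3,0,0],[0.35,0,0],[0.35,0,0]], rot=[[0,0,0],[0,0,0],[0,0,0],[0,0,0],[0,0,0]])

```text
clock: 9.87
eef_pos: [584.0, 86.6, 13.4]
tcp_rot: [3.141, 0.001, -3.123]
contact_force: [3.8, -0.7, 1.6]
opening: 0.003
grasp_force: 1.4
```

```bash
python3 -c "
from h import *
where('7',[526,164,-.02],front=False,cams=('scene',))"
```

```text
tcp [584.   86.6  13.4] lane [62.2 70.5] F [ 3.8 -0.7  1.6] 9.8667
scene [ 5.28679e+02  1.64968e+02 -6.00000e-02] -74.1 lane [  0.5 143.9] 0.024
```

Call:
play_rows(dp=[[0.05,0,0],[0.08,0,0],[0.08,0,0]], rot=[[0,0,0],[0,0,0],[0,0,0]])

```text
clock: 10.17
eef_pos: [580.7, 86.4, 13.1]
tcp_rot: [-3.142, 0.0, -3.123]
contact_force: [4.2, -1.0, 1.8]
opening: 0.0
grasp_force: 1.8
```

Call:
play_rows(dp=[[-0.4,0,0],[-0.7,0,-0.3],[-0.7,0,-1.2],[-0.7,0,-2.1],[-0.7,0,-2.6]], rot=[[0,0,0],[0,0,0],[0,0,0],[0,0,0],[0,0,0]])

```text
clock: 10.58
eef_pos: [608.4, 87.3, 119.4]
tcp_rot: [3.141, -0.001, -3.123]
contact_force: [1.7, 0.8, 0.8]
opening: 0.001
grasp_force: 0.0
```

Call:
play_rows(dp=[[0,0.8,0],[0,1.6,0],[0,2.4,0],[0,3.2,0],[0,4,0]], rot=[[0,0,1],[0,0,2],[0,0,3],[0,0,4],[0,0,5]], fingers=0.6)

```text
clock: 11.0
eef_pos: [603.6, 248.0, 116.1]
tcp_rot: [-3.139, -0.003, 2.632]
contact_force: [0.7, -0.7, -0.2]
opening: 0.599
grasp_force: 0.0
```

```bash
python3 -c "
from h import *
where('8',[526,164,-.07],front=False)"
```

```text
tcp [603.6 248.  116.1] lane [ 68.2 233. ] F [ 0.7 -0.7 -0.2] 11.0
top [ 5.30193e+02  1.69055e+02 -8.10000e-02] -69.7 lane [  1.7 148.1] 0.003
scene [ 5.27022e+02  1.65485e+02 -8.80000e-02] -55.9 lane [ -1.2 144.3] -0.003
```

Call:
play_rows(dp=[[0.5,0.1,0],[1,0.2,0],[1.5,0.3,0],[2,0.33,0],[2,0.33,0]], rot=[[0,0,1.1],[0,0,2.2],[0,0,3.3],[0,0,4.4],[0,0,5.5]])

```text
clock: 11.52
eef_pos: [537.6, 297.6, 115.9]
tcp_rot: [-3.136, -0.001, 2.058]
contact_force: [1.7, 1.0, -0.3]
opening: 0.597
grasp_force: 0.0
```

Call:
play_rows(dp=[[0,0,0],[0,0,0],[0,0,0],[0,0,0],[0,0,0]], rot=[[0,0,1.1],[0,0,2.2],[0,0,3.3],[0,0,4.4],[0,0,5.45]])

```text
clock: 11.93
eef_pos: [540.5, 296.1, 116.1]
tcp_rot: [-3.139, 0.002, 1.486]
contact_force: [-0.4, 0.3, 0.5]
opening: 0.6
grasp_force: 0.0
```

Call:
play_rows(dp=[[0,0,0.6],[0,0,1.2],[0,0,1.8],[0,0,2.3],[0,0,2.3]], rot=[[0,0,0],[0,0,0],[0,0,0],[0,0,0],[0,0,0]])

```text
clock: 12.35
eef_pos: [537.9, 294.6, 20.5]
tcp_rot: [-3.134, 0.005, 1.491]
contact_force: [-0.4, -1.0, -0.1]
opening: 0.597
grasp_force: 0.0
```

```bash
python3 - <<'E'
from h import *
from rig import telemetry
where('9',[528,167,-.085],front=50)
s=telemetry.sense(); w=s['eef_pos']; print(s['tcp_rot'])
f=pickle.load(open('scene9.pkl','rb'))
a=cv2.resize(f["color"][150:250,150:280,::-1],None,fx=6,fy=6,interpolation=cv2.INTER_CUBIC)
z=np.arange(20,110,5.)
for d in (-25,-33,-40,25,33,40):
    X=np.c_[0*z+w[0]+d*.996,0*z+w[1]-.085*d,z]
    print(d,[(int(q),int(v.sum())) for q,v in zip(z,sample(f,X))])
for d in (-33,33):
  for q in (30,50,70):
    p=((proj(f,np.array([[w[0]+d*.996,w[1]-.085*d,q]]))[0]-[150,150]+.5)*6).astype(int); cv2.circle(a,tuple(int(v) for v in p),2,(0,0,255),-1)
cv2.imwrite("pics/z9.png",a)
E
```

```text
tcp [537.9 294.6  20.5] lane [ -1.3 273.9] F [-0.4 -1.  -0.1] 12.35
top [ 5.30780e+02  1.69466e+02 -1.00000e-01] -52.0 lane [  2.2 148.6] -0.015
scene [ 5.26614e+02  1.65137e+02 -6.30000e-02] -50.9 lane [ -1.6 143.9] 0.022
[-3.13854076e+00  1.87571257e-03  1.49085319e+00]
-25 [(20, 554), (25, 529), (30, 499), (35, 514), (40, 496), (45, 539), (50, 462), (55, 391), (60, 332), (65, 358), (70, 381), (75, 331), (80, 334), (85, 280), (90, 147), (95, 133), (100, 135), (105, 152)]
-33 [(20, 593), (25, 551), (30, 535), (35, 524), (40, 526), (45, 522), (50, 523), (55, 554), (60, 322), (65, 131), (70, 136), (75, 140), (80, 143), (85, 136), (90, 133), (95, 137), (100, 141), (105, 196)]
-40 [(20, 637), (25, 565), (30, 540), (35, 540), (40, 550), (45, 544), (50, 535), (55, 539), (60, 541), (65, 494), (70, 269), (75, 146), (80, 158), (85, 142), (90, 138), (95, 130), (100, 134), (105, 132)]
25 [(20, 560), (25, 557), (30, 543), (35, 541), (40, 559), (45, 567), (50, 568), (55, 510), (60, 237), (65, 128), (70, 129), (75, 123), (80, 125), (85, 121), (90, 118), (95, 130), (100, 141), (105, 153)]
33 [(20, 557), (25, 561), (30, 562), (35, 552), (40, 554), (45, 554), (50, 350), (55, 147), (60, 135), (65, 132), (70, 139), (75, 135), (80, 136), (85, 138), (90, 153), (95, 135), (100, 132), (105, 124)]
40 [(20, 560), (25, 557), (30, 543), (35, 536), (40, 549), (45, 557), (50, 485), (55, 371), (60, 330), (65, 305), (70, 333), (75, 360), (80, 313), (85, 304), (90, 160), (95, 131), (100, 129), (105, 122)]
```

View pics/z9.png

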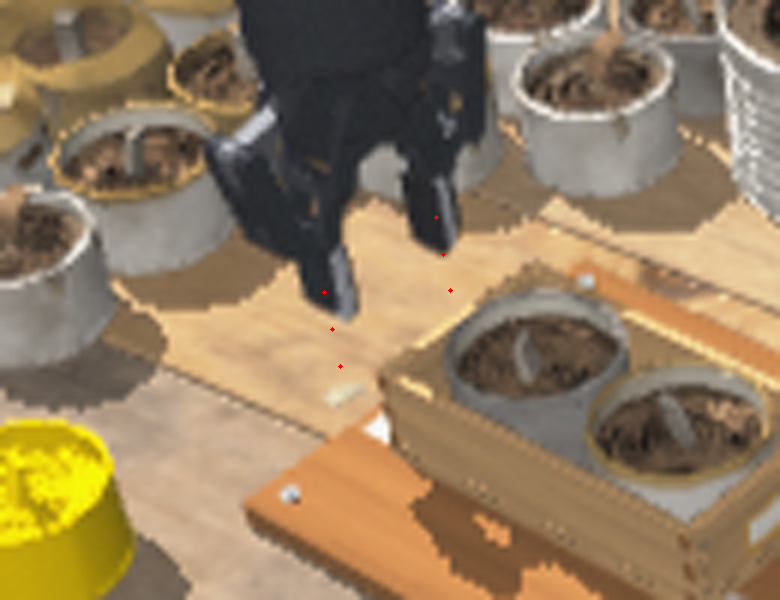

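The tips are at about z 55, spread about ±30 mm, squarely behind the tray's rear face. I lower a little more and begin pushing.

Call:
play_rows(dp=[[0,0,0.2],[0,0,0.32],[-0.2,0,0.32],[-0.4,0,0.32],[-0.6,0,0.32]], rot=[[0,0,0],[0,0,0],[0,0,0],[0,0,0],[0,0,0]])

```text
clock: 12.87
eef_pos: [540.0, 272.5, 12.7]
tcp_rot: [3.141, -0.0, 1.491]
contact_force: [0.3, -0.8, 0.2]
opening: 0.6
grasp_force: 0.0
```

Call:
play_rows(dp=[[-0.15,0,0],[-0.3,0,0],[-0.45,0,0],[-0.6,0,0],[-0.75,0,0]], rot=[[0,0,0],[0,0,0],[0,0,0],[0,0,0],[0,0,0]])

```text
clock: 13.28
eef_pos: [538.1, 243.4, 12.7]
tcp_rot: [3.141, -0.001, 1.49]
contact_force: [0.3, 4.7, 1.4]
opening: 0.605
grasp_force: 2.5
```

Call:
play_rows(dp=[[-0.15,0,0],[-0.3,0,0],[-0.3,0,0]], rot=[[0,0,0],[0,0,0],[0,0,0]])

```text
clock: 13.53
eef_pos: [536.7, 230.3, 12.4]
tcp_rot: [3.142, 0.0, 1.49]
contact_force: [0.9, 0.7, -0.4]
opening: 0.603
grasp_force: 0.0
```

```bash
python3 -c "
from h import *
where('10',[526,140,-.085],front=50)"
```

```text
tcp [536.7 230.3  12.4] lane [  2.9 209.7] F [ 0.9  0.7 -0.4] 13.5333
top [ 5.28072e+02  1.34847e+02 -8.80000e-02] -45.4 lane [  2.4 113.9] -0.003
scene [ 5.24201e+02  1.31078e+02 -7.20000e-02] -49.4 lane [ -1.1 109.8] 0.012
```

```bash
python3 - <<'E'
from h import *
for n in("top","scene"):
    f=pickle.load(open(n+"10.pkl","rb")); xs=np.arange(-48,48.5,.5)
    for y in (-60,-100,-140,-175):
        v=sample(f,tf(lane,np.c_[xs,0*xs+y,0*xs+14.5]))[:,2]; m=v>130
        l=xs[m&(xs<0)&(xs>-48)];r_=xs[m&(xs>0)]
        l=l[(l>-47)]; r_=r_[r_<47]; print(n,y,l.min(),l.max(),r_.min(),r_.max(),"c",(l.max()+r_.min())/2)
E
```

```text
Traceback (most recent call last):
ValueError: zero-size array to reduction operation minimum which has no identity
```

```bash
python3 - <<'E'
from h import *
for n in("top","scene"):
    f=pickle.load(open(n+".pkl","rb")); xs=np.arange(-40,40.5,.5)
    for y in (-60,-100,-140,-170):
        v=sample(f,tf(lane,np.c_[xs,0*xs+y,0*xs+14.5]))[:,2]; m=v>130
        l=xs[m&(xs<0)];r_=xs[m&(xs>0)]; print(n,y,l.max(),r_.min(),"c",(l.max()+r_.min())/2)
E
```

```text
top -60 -24.5 25.5 c 0.5
top -100 -24.5 25.0 c 0.25
top -140 -25.0 24.5 c -0.25
top -170 -25.0 24.5 c -0.25
scene -60 -26.5 22.5 c -2.0
scene -100 -26.5 23.0 c -1.75
scene -140 -26.5 23.0 c -1.75
scene -170 -26.5 22.5 c -2.0
```

Call:
play_rows(dp=[[-0.15,0,0],[-0.3,0,0],[-0.45,-0.01,0],[-0.6,-0.01,0],[-0.75,-0.02,0]], rot=[[0,0,0],[0,0,0],[0,0,0],[0,0,0],[0,0,0]])

```text
clock: 14.05
eef_pos: [533.3, 201.0, 12.2]
tcp_rot: [-3.142, 0.0, 1.49]
contact_force: [0.5, 3.3, -1.5]
opening: 0.6
grasp_force: 1.8
```

Call:
play_rows(dp=[[-0.15,0,0],[-0.3,0,0],[-0.45,-0.01,0],[-0.6,-0.01,0],[-0.75,-0.02,0]], rot=[[0,0,0],[0,0,0],[0,0,0],[0,0,0],[0,0,0]])

```text
clock: 14.47
eef_pos: [530.1, 171.1, 12.2]
tcp_rot: [-3.141, 0.0, 1.49]
contact_force: [1.1, 3.5, -1.1]
opening: 0.6
grasp_force: 1.6
```

```bash
python3 -c "
from h import *
where('11',[522,75,-.085],front=50)"
```

```text
tcp [530.1 171.1  12.2] lane [  1.4 150.1] F [ 1.1  3.5 -1.1] 14.4667
top [5.22221e+02 7.25620e+01 2.00000e-03] -26.2 lane [ 1.9 51.3] 0.087
scene [ 5.18003e+02  7.13900e+01 -8.40000e-02] -43.8 lane [-2.3 49.8] 0.001
```

Call:
play_rows(dp=[[-0.15,0,0],[-0.3,0,0],[-0.45,0,0],[-0.6,0,0],[-0.75,0,0]], rot=[[0,0,0],[0,0,0],[0,0,0],[0,0,0],[0,0,0]])

```text
clock: 14.98
eef_pos: [527.8, 141.3, 12.3]
tcp_rot: [3.141, -0.0, 1.49]
contact_force: [-0.4, 3.6, -0.9]
opening: 0.598
grasp_force: 1.9
```

Call:
play_rows(dp=[[-0.15,0,0],[-0.3,0,0],[-0.45,0,0],[-0.6,0,0],[-0.75,0,0]], rot=[[0,0,0],[0,0,0],[0,0,0],[0,0,0],[0,0,0]])

```text
clock: 15.4
eef_pos: [525.4, 111.3, 12.3]
tcp_rot: [3.142, -0.0, 1.49]
contact_force: [0.3, 4.4, -0.8]
opening: 0.599
grasp_force: 2.0
```

```bash
python3 -c "
from h import *
where('12',[517,12,-.085],front=50,cams=('scene',))"
```

```text
tcp [525.4 111.3  12.3] lane [ 1.7 90.2] F [ 0.3  4.4 -0.8] 15.4
scene [ 5.14701e+02  1.15320e+01 -2.30000e-02] -33.7 lane [ -0.5 -10.1] 0.062
```

```bash
cat >> h.py <<'E'
def rect(f,p,k=1.):
    xs,ys=np.arange(-50,51,k),np.arange(-90,61,k); X,Y=np.meshgrid(xs,ys)
    g=sample(f,tf(p,np.c_[X.ravel(),Y.ravel(),60+0*X.ravel()])).mean(1)
    return g.reshape(X.shape).astype(np.float32),X,Y
def ecc(fa,pa,fb,pb):
    a,X,Y=rect(fa,pa);b,_,_=rect(fb,pb)
    m=((abs(X)<47)&(Y>-87)&(Y<40)).astype(np.uint8)
    W=np.eye(2,3,dtype=np.float32)
    cc,W=cv2.findTransformECC(a,b,W,cv2.MOTION_EUCLIDEAN,(3,200,1e-6),m,5)
    q=W@np.array([50,90,1])  # tray centre
    u=tf(pb,[[q[0]-50,q[1]-90,60]])[0]
    return [u[0],u[1],pb[2]+np.arctan2(W[1,0],W[0,0])],cc
E
python3 - <<'E'
from h import *
L=lambda n:pickle.load(open(n+".pkl","rb"))
p11=[518.0,71.4,-.084]
print(ecc(L("scene10"),[524.2,131.1,-.072],L("scene11"),p11))
x,c=ecc(L("scene11"),p11,L("scene12"),[515.5,11.5,-.08]);print(x,c,tolane(x),x[2]-lane[2])
E
```

```text
([np.float64(517.7433669755313), np.float64(71.12243329044394), np.float32(-0.069817096)], 0.9923403064230752)
[np.float64(513.8505183652937), np.float64(13.209902495152244), np.float32(-0.09021202)] 0.9904257914869723 [-1.47836308 -8.54736759] -0.0057120174
```

Call:
play_rows(dp=[[-0.15,0,0],[-0.3,0,0],[-0.45,0,0],[-0.6,0,0],[-0.75,0,0]], rot=[[0,0,0],[0,0,0],[0,0,0],[0,0,0],[0,0,0]])

```text
clock: 15.87
eef_pos: [522.9, 81.5, 12.3]
tcp_rot: [-3.142, 0.0, 1.49]
contact_force: [-0.7, 4.7, -2.0]
opening: 0.601
grasp_force: 1.9
```

Call:
play_rows(dp=[[-0.15,0,0],[-0.3,0,0],[-0.45,0,0],[-0.6,0,0],[-0.75,0,0]], rot=[[0,0,0],[0,0,0],[0,0,0],[0,0,0],[0,0,0]])

```text
clock: 16.28
eef_pos: [520.5, 51.5, 12.3]
tcp_rot: [-3.141, 0.0, 1.49]
contact_force: [0.6, 3.9, -0.8]
opening: 0.6
grasp_force: 1.8
```

```bash
python3 - <<'E'
from h import *
from rig import telemetry
L=lambda n:pickle.load(open(n+".pkl","rb"))
f=snap("scene","13"); s=telemetry.sense();print(tolane(s['eef_pos']),s['contact_force'])
x,c=ecc(L("scene12"),[513.9,13.2,-.09],f,[508.8,-46.5,-.088]);print(x,c,tolane(x),x[2]-lane[2])
E
```

```text
[ 1.70414777 29.23042401] [ 0.44205049 -0.63534733 -0.78702743]
[np.float64(509.3563768766186), np.float64(-46.223260730034404), np.float32(-0.08971694)] 0.9930597314820889 [ -0.94034155 -68.14777641] -0.0052169412
```

Call:
play_rows(dp=[[-0.1,0,0],[-0.2,0,0],[-0.3,0,0],[-0.4,0,0],[-0.5,0,0]], rot=[[0,0,0],[0,0,0],[0,0,0],[0,0,0],[0,0,0]])

```text
clock: 16.75
eef_pos: [518.9, 31.9, 12.3]
tcp_rot: [-3.142, -0.0, 1.49]
contact_force: [0.1, 2.9, -1.2]
opening: 0.601
grasp_force: 1.8
```

Call:
play_rows(dp=[[-0.1,0,0],[-0.2,0,0],[-0.28,0,0],[-0.35,0,0],[-0.35,0,0]], rot=[[0,0,0],[0,0,0],[0,0,0],[0,0,0],[0,0,0]])

```text
clock: 17.17
eef_pos: [517.8, 17.5, 12.3]
tcp_rot: [-3.142, 0.0, 1.49]
contact_force: [1.0, -0.5, -0.7]
opening: 0.602
grasp_force: 0.0
```

```bash
python3 - <<'E'
from h import *
from rig import telemetry
L=lambda n:pickle.load(open(n+".pkl","rb"))
f=snap("scene","14"); s=telemetry.sense();print(tolane(s['eef_pos']),s['contact_force'])
x,c=ecc(L("scene13"),[509.36,-46.2,-.0897],f,[506.5,-80,-.0897]);print(x,c,tolane(x),x[2]-lane[2])
E
```

```text
[ 2.10427149 -3.77884596] [ 0.4234218   0.17217911 -0.21299631]
[np.float64(506.8339070623265), np.float64(-80.12635326685279), np.float32(-0.09099583)] 0.992847648241235 [  -0.5924079  -102.14279781] -0.0064958334
```

Call:
play_rows(dp=[[-0.04,0,0],[-0.08,0,0],[-0.08,0,0]], rot=[[0,0,0],[0,0,0],[0,0,0]])

```text
clock: 17.47
eef_pos: [517.6, 15.0, 12.3]
tcp_rot: [3.142, -0.0, 1.49]
contact_force: [-0.1, 2.0, -0.9]
opening: 0.599
grasp_force: 1.0
```

Call:
play_rows(dp=[[0.2,0,0],[0.6,0,0],[1,0,0],[1.4,0,0],[1.8,0,0]], rot=[[0,0,0],[0,0,0],[0,0,0],[0,0,0],[0,0,0]])

```text
clock: 17.88
eef_pos: [523.4, 87.8, 12.3]
tcp_rot: [3.142, 0.0, 1.49]
contact_force: [0.2, -1.4, -0.6]
opening: 0.606
grasp_force: 0.0
```

Call:
play_rows(dp=[[0.5,0,-0.8],[1,0,-1.6],[1.5,0,-2.4],[2,0,-3.2],[2.5,0,-4]], rot=[[0,0,0],[0,0,0],[0,0,0],[0,0,0],[0,0,0]])

```text
clock: 18.3
eef_pos: [531.0, 187.7, 173.9]
tcp_rot: [3.142, 0.001, 1.491]
contact_force: [0.9, 0.9, -0.2]
opening: 0.599
grasp_force: 0.0
```

Call:
play_rows(dp=[[0.9,0,0],[1.8,0,0],[2.7,0,0],[2.7,0,0],[2.7,0,0]], rot=[[0,0,0],[0,0,0],[0,0,0],[0,0,0],[0,0,0]])

```text
clock: 18.72
eef_pos: [539.6, 296.1, 172.0]
tcp_rot: [-3.142, 0.0, 1.493]
contact_force: [-0.8, 0.0, -0.3]
opening: 0.6
grasp_force: 0.0
```

```bash
python3 - <<'E'
from h import *
from rig import telemetry
L=lambda n:pickle.load(open(n+".pkl","rb"))
f=snap("scene","15"); s=telemetry.sense();print(s['eef_pos'],s['contact_force'])
x,c=ecc(L("scene14"),[506.8,-80.1,-.091],f,[506.5,-83,-.09]);print(x,c,tolane(x),x[2]-lane[2])
t=snap("top","15")
a=cv2.imread("pics/top15.png");b=cv2.resize(f["color"][205:325,250:400,::-1],None,fx=3.6,fy=3.6,interpolation=cv2.INTER_CUBIC)
c=cv2.resize(a[60:360,340:740],(400,300))
o=np.zeros((440,960,3),np.uint8);o[:432,:540]=b;o[:300,545:945]=c;cv2.imwrite("pics/f.png",cv2.resize(o,(800,367)))
E
```

```text
[539.48960776 294.63941747 171.8679908 ] [-0.35566125  0.16033606  0.05174637]
[np.float64(505.38915107111757), np.float64(-82.39282545992985), np.float32(-0.06472378)] 0.9013482255057981 [  -1.84071993 -104.52311988] 0.019776218
```

View pics/f.png

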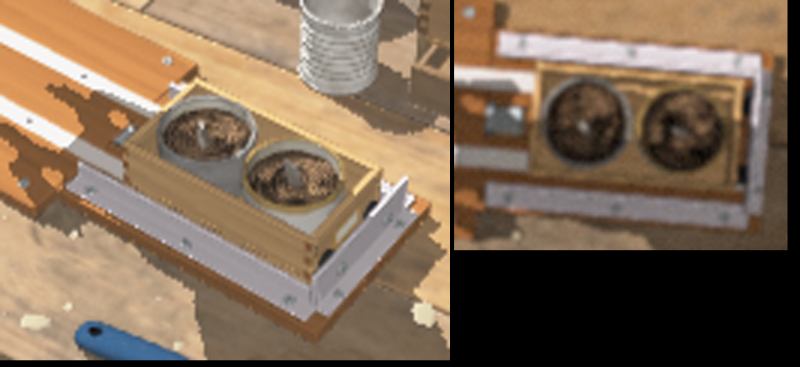

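The last picture shows the tray between the rails with both candles standing. The catch at (503,120) is clear behind the rear wall at (535,120), and the gripper is well away. I'm handing the job in.

```bash
python3 -c "
from rig import r
print(r.sign_off())"
```

```text
the job is handed in; nothing more can be done
None
```

I handed the job in at about 19 s of the 67 s allowed. The tray sits between the rails at about lane y −104 mm, within 2 mm of the centreline, with the catch clear behind its rear end, both candles upright and the gripper clear. I got no verdict back.

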